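Clamp a bridge blank with three clicks of the vise lever and hold

ROBOT

A 7-joint arm with a two-finger parallel gripper is mounted at the origin on the work surface. World frame = base frame: x ahead of the robot, y to its left, z up, the work surface at z = 0. Lengths are in m, angles in rad, forces in N, time in s.
With the tool pointing down it reaches from about 0.4 to 0.85 m from the base axis. Payload 4.5 kg.
Tool frame: the origin (TCP) lies at the very end of the fingers, on their centre line; the grasp point (between the pads) lies 19 mm behind it; z points along the fingers, y is the line along which they close (so a half turn about z gives the same grasp; the last joint's range is limited). The gripper opens to 85 mm and grips with 20 to 120 N. Pads are 22 mm wide; open, the fingers measure 114 mm over their backs; the gripper's body (76 mm by 85 mm) begins 54 mm behind the grasp point. The pads swing forward as they close: fully open they stand 13 mm farther back than shut.
Start: joints at [1.257, 0.689, -0.195, 1.565, 0.157, 0.902, -0.215], TCP at [0.213, -0.588, 0.231] pointing down, gripper open.
Joint ranges: [-3.01, 3.01], [-0.46, 2.08], [-1.47, 1.51], [0.13, 2.56], [-1, 4.14], [0.04, 2.09], [-2.66, 2.66]. Speed limits (rad/s): [2.57, 2.57, 3.14, 3.14, 3.14, 3.14, 3.14].

INTERFACE

Orientations are given as a unit quaternion [w, x, y, z].
In Python, from workcell import telemetry, imaging, ticket gives the robot as it stands.
- The arm moves only by the shell command python3 -m creep 'ROWS' [OPENING] [FORCE]. ROWS is JSON, a list of rows, each a list of 2 entries, a list of its own where there are three numbers: the shift along the world's x, y, z in units of 50 mm (1.0 is 50 mm), then the turn about the world's z in units of 5 degrees (1.0 is 5 degrees). A call has 1 to 20 rows; each row shifts and turns the commanded pose from where the row before left it; what a row does not reach is not made up. A row lasts 1/10 s, in which the tool goes at most 50 mm and 8.59 degrees, less where a joint would pass 70% of its speed; a pose out of reach is approached as far as the arm can. A call is refused whole if a number of a shift passes 1 or a number of a turn 1, either way. A call with a gripper value outside its range is refused whole. OPENING is the opening, from -1 (shut) to 1 (fully open), set as the call begins (- or left out, the last holds). The fingers move at their own pace and stop on an object; FORCE is the grip in N (left out, the last holds). Time passes only in rows, so rows that do not move let the fingers close. It gives the time, the measured TCP pose, the force, the opening and the grip force at its end, in the units of the state.
- telemetry.get_obs(): the state, without advancing time (a new reading comes with each control period).
- imaging.grab_frame(name): name is "scene" or "side" or "wrist"; returns a dict with "img" (400x640x3 uint8, blue, green, red), "fx", "fy", "cx", "cy" (pixels), "cam_to_world" (4x4, takes a point from camera to world coordinates). Camera axes: x right, y up, looking along -z (the intrinsics and any distortion apply to the point x, -y, -z); pixel columns grow to the right and rows downward; lengths in m; the calibration is good to about 2 mm. The wrist camera is an equidistant fisheye: a pixel r from the principal point sees the ray r / f radians off the axis. A picture is of the moment at which its call begins. There is no depth.
- ticket.finish_job(): hands the job in; it is judged then, once.
The state is a dict: "t": time; "q": joint angles; "joint_vel": joint speeds; "tau": joint torques, N m; "ee_pos": TCP position; "orientation": TCP orientation; "force": force on the tool from outside, world axes, zero at the start; "wrist_torque": the same for the moment, N m; "opening": finger opening in m; "grasp_force": force on a finger pad.
Only numpy, scipy, OpenCV 4.12 (cv2) and the standard library are available. Lean on these libraries where they do the work, as an engineer would, in place of code of your own. Each camera call takes 0.05 s, during which the arm holds its last target. There are 200 camera calls.

TASK

Stand the dark rosewood bridge blank on its long edge in the middle of the open vise jaws, down on the vise's bed, and let go of it. Then pull the vise's ratchet lever round from its stop by exactly three clicks, never over a fourth, so that the cork pad presses on the blank, and finish while still holding the lever's upright handle there, because the lever springs back if it is let go. Leave the other things on the bench where they are.

Things in the scene. Friction and masses are not known exactly. Their poses are not given: they have to be found in the camera images.
- blank: dark brown rosewood bridge blank, a plain bar 14 mm thick (its x), 100 mm long (its y), 60 mm tall (its z), 75 g or so, loose, standing on its long edge on the bench. Origin: centre of its underside; z up
- vise: low grey bench vise, fixed to the bench (its place and yaw differ from run to run): base plate 130 mm (x) by 270 mm (y), 12 mm thick. Origin: centre of the plate's underside. The jaws stand on the plate's left (+y) part, the ratchet lever on its right (-y) part
- jaw_gap (a point): middle of the gap between the open jaws, on the vise's bed (the plate's top, 12 mm above the bench), where the blank's underside goes; axes as the vise's. Jaws: 80 mm long along y, tops 36 mm above the bench. Fixed steel jaw face at x = +12 mm, moving jaw's cork face at x = -12 mm when open
- jaw_pad: sprung cork facing, 76 mm long, 21 mm high, 6 mm thick, of the moving jaw (on the vise's -x side). The jaw moves 4 mm to +x per click; after three clicks the cork presses the 14 mm blank on the fixed jaw with about 4 N. Origin: at the vise's origin when open, shifts with the jaw; not the pad's centre
- lever_pivot (a point): point on the lever's upright turning axis, 60 mm above the bench; axes as the vise's. A brass disc with steel pins round this axis rides past a sprung pawl: force along the handle's path swings between about 3 and 9 N, highest just past each notch and falling over the crest (the gripped lever may lag the fingers by 3 mm). A return spring drives the lever back to 0 if let go
- lever_handle: upright round handle of pale wood, turning freely on its pin, at the lever's end, 14 mm in diameter, free to grip from 42 to 90 mm above the bench (a 20 mm wide steel boss and the lever arm lie below 42 mm). Origin on the handle's axis at bench height, 105 mm from the turning axis; it travels on that circle
- lever (a joint): angle of the ratchet lever in rad: 0 at its stop (its start; arm pointing 50 degrees clockwise of the vise's +x, seen from above), growing clockwise seen from above, the handle passing round the vise's right end towards -x. Clicks are 0.21 rad (22 mm at the handle) apart: crests at 0.105, 0.315, 0.525, 0.735; notches at 0.21, 0.42, 0.63 (three clicks), 0.84. End stop 1.0
- glue: white glue bottle with a red cap, 52 mm in diameter, 130 mm tall, loose bystander. Origin: centre of its underside
- jar: amber glass jar with a dark lid, 60 mm in diameter, 70 mm tall, loose bystander. Origin: centre of its underside
- tape: roll of pale tape lying flat, 90 mm in diameter, 25 mm high, loose bystander. Origin: centre of its underside
- screwdriver: screwdriver lying on the bench beyond the vise, handle red, about 26 mm thick, loose bystander. Origin near its middle, at bench height

How it is judged:
By the outcome, as a careful person would: the job done as asked, in the order asked, and still so for the second after the job is handed in, while the arm keeps its last pose, push and grip.
It also fails if it takes over 51 s, if anything falls off the work surface, if the arm or the gripper's body presses on something with over 40 N, if the wrist force passes 120 N, or if a joint passes its speed limit or range.

## Working session

There is one attempt and no reset: what is moved stays moved. The work goes in short steps, Python scripts to look and compute and a shell command to move; the robot and the scene stay as the last step left them, time stands still between calls to the robot, and variables do not carry over. Pictures are saved under pics/ and viewed, at most 13 in all, crops included, and the job is handed in when it is done.

```bash
mkdir -p pics; ls; python3 - <<'E'
from workcell import telemetry, imaging
import cv2,numpy as np
o=telemetry.get_obs();print({k:np.round(v,3).tolist() for k,v in o.items()})
for n in("scene","side"):
    f=imaging.grab_frame(n);cv2.imwrite(f"pics/{n}0.png",f["img"]);print(n,f["fx"],f["fy"],f["cx"],f["cy"],[k for k in f]);print(np.round(f["cam_to_world"],3))
    np.savez(f"pics/{n}0.npz",**f)
E
```

```text
pics
{'t': 0.0, 'q': [1.257, 0.69, -0.194, 1.566, 0.157, 0.903, -0.215], 'joint_vel': [0.0, -0.001, -0.001, 0.0, -0.001, 0.0, -0.0], 'tau': [0.0, -53.958, -1.267, -15.854, 0.009, 0.009, 0.0], 'ee_pos': [0.213, -0.587, 0.23], 'orientation': [-0.001, 0.985, 0.173, -0.0], 'force': [0.422, -0.14, -0.102], 'wrist_torque': [-0.032, 0.021, -0.028], 'grasp_force': 0.0, 'opening': 0.086}
scene 452.36070728401256 452.36070728401256 316.8873687159928 204.74530016122384 ['img', 'fx', 'fy', 'cx', 'cy', 'cam_to_world']
[[ 0.083 -0.821  0.565  1.267]
 [ 0.997  0.066 -0.051 -0.036]
 [ 0.005  0.568  0.823  1.031]
 [ 0.     0.     0.     1.   ]]
side 362.34735463677526 362.34735463677526 319.9718872554839 202.00292949431724 ['img', 'fx', 'fy', 'cx', 'cy', 'cam_to_world']
[[ 0.994  0.077 -0.074  0.534]
 [-0.105  0.561 -0.821 -0.859]
 [-0.022  0.824  0.566  0.656]
 [ 0.     0.     0.     1.   ]]
```

View pics/scene0.png

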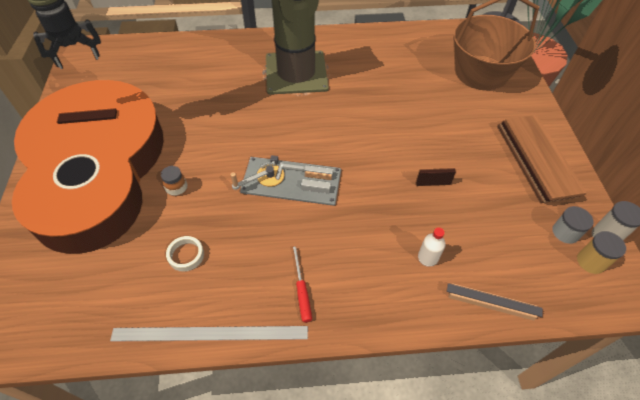

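View pics/side0.png

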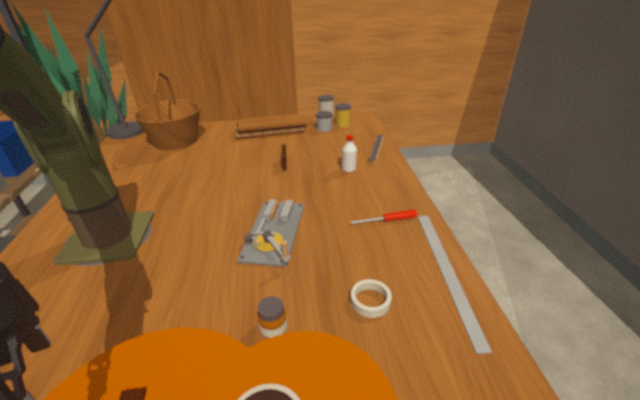

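Scene view: the vise plate spans about (240–341, 158–203) with the jaws on the right and the pale handle at (235,181). The blank is at (436,177), glue at (432,247), jar at (174,181). In the side view the blank is at (284,157), nearly end-on, and the vise is at (272,233).

```bash
cat > h.py <<'E'
import numpy as np,cv2
def load(n): return dict(np.load(f"pics/{n}.npz"))
def ray(f,uv,fish=False):
    x=(uv[0]-f["cx"])/f["fx"];y=(uv[1]-f["cy"])/f["fy"]
    if fish:
        r=np.hypot(x,y);s=np.sin(r)/max(r,1e-9);d=np.array([x*s,-y*s,-np.cos(r)])
    else: d=np.array([x,-y,-1.])
    T=f["cam_to_world"];return T[:3,3],T[:3,:3]@d
def onz(f,uv,z,fish=False):
    c,d=ray(f,uv,fish);return c+d*(z-c[2])/d[2]
E
python3 - <<'E'
from h import *
a=load("scene0")["img"];b=load("side0")["img"]
c1=cv2.resize(a[145:215,220:350],None,fx=6,fy=6,interpolation=2)
c2=cv2.resize(a[155:200,405:470],None,fx=6,fy=6,interpolation=2)
c3=cv2.resize(b[190:275,230:315],None,fx=6,fy=6,interpolation=2)
h=np.zeros((c3.shape[0]+0,800,3),np.uint8)
cv2.imwrite("pics/c1.png",c1)
o=np.zeros((510,400+510,3),np.uint8);o[:270,:390]=c2;o[:,400:]=c3;cv2.imwrite("pics/c2.png",o[:,:])
o=cv2.resize(o,None,fx=.87,fy=.87);cv2.imwrite("pics/c2.png",o)
f=load("scene0")
m=(a.max(2)<60).astype(np.uint8);m[:,:405]=0;m[:,470:]=0;m[:155]=0;m[200:]=0
cs=max(cv2.findContours(m,0,1)[0],key=cv2.contourArea);p=cv2.approxPolyDP(cs,2,True)[:,0];print(p.tolist())
for q in p: print(q,onz(f,q,.06).round(3),onz(f,q,0).round(3))
E
```

```text
[[454, 172], [420, 173], [417, 184], [450, 183]]
[454 172] [0.522 0.409 0.06 ] [0.476 0.436 0.   ]
[420 173] [0.518 0.315 0.06 ] [0.471 0.336 0.   ]
[417 184] [0.554 0.299 0.06 ] [0.51  0.319 0.   ]
[450 183] [0.558 0.388 0.06 ] [0.514 0.414 0.   ]
```

View pics/c1.png

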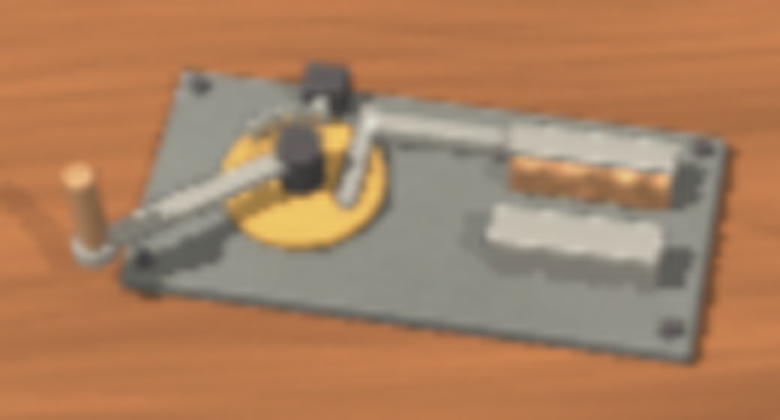

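View pics/c2.png

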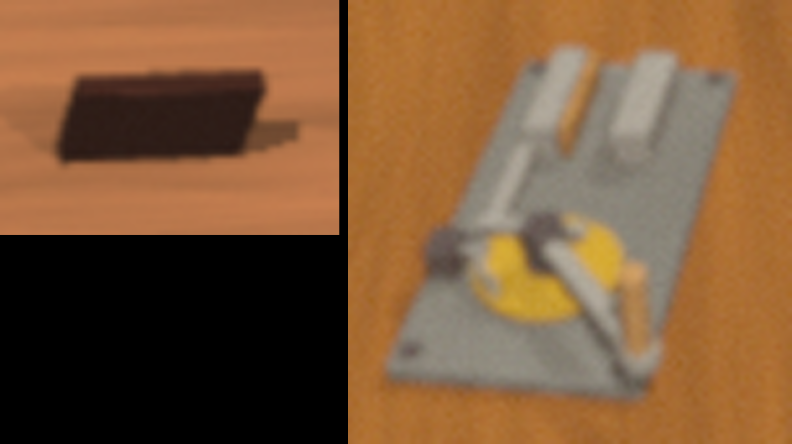

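Crop c1 shows the plate corners, the jaw gap between cork and fixed jaw, the pivot hub at (300,150), and the handle from top (78,175) to base (92,250). Crop c2 shows the blank's top-face and front-bottom edges clearly.

```bash
python3 - <<'E'
from h import *
f=load("scene0");g=load("side0")
C=lambda u,v,z:onz(f,(220+(u+.5)/6-.5,145+(v+.5)/6-.5),z)
B=lambda u,v,z:onz(f,(405+u/5.22-.4,155+v/5.22-.4),z)
S=lambda u,v,z:onz(g,(230+(u-348)/5.22-.4,190+v/5.22-.4),z)
print("blank bottom front",B(60,161,0),B(243,154,0),"top back",B(78,73,.06),B(263,70,.06),"top front",B(75,93,.06),B(262,91,.06))
c=[C(182,70,.012),C(728,140,.012),C(694,353,.012),C(122,277,.012)]
s=[S(388,375,.012),S(528,62,.012),S(738,72,.012),S(645,390,.012)]
for P in(c,s):
    P=np.array(P)[:,:2];print(P.round(3).tolist(),P.mean(0))
    for i in range(4): d=P[(i+1)%4]-P[i];print(np.linalg.norm(d).round(3),np.degrees(np.arctan2(d[1],d[0])).round(1))
print("handle top",C(78,170,.09),S(636,262,.09),"hub",C(303,133,.06),S(545,222,.06))
print("jaws top fixed",C(492,205,.036),C(663,238,.036),"mov inner",C(512,152,.036),C(672,180,.036))
E
```

```text
blank bottom front [0.51531305 0.31566802 0.        ] [0.5185464 0.4167959 0.       ] top back [0.50235646 0.31677968 0.06      ] [0.5081029  0.41504132 0.06      ] top front [0.51556424 0.31234845 0.06      ] [0.52203844 0.4108777  0.06      ]
[[0.379, -0.155], [0.444, 0.107], [0.567, 0.078], [0.503, -0.183]] [ 0.47334017 -0.03843081]
0.271 76.0
0.127 -13.5
0.269 -103.8
0.128 167.5
[[0.381, -0.162], [0.443, 0.102], [0.569, 0.074], [0.506, -0.189]] [ 0.47476581 -0.04368937]
0.272 76.7
0.129 -12.6
0.271 -103.5
0.128 168.0
handle top [ 0.50130271 -0.19201137  0.09      ] [ 0.50748735 -0.18587334  0.09      ] hub [ 0.46320581 -0.09426208  0.06      ] [ 0.46163675 -0.11349818  0.06      ]
jaws top fixed [ 0.49330659 -0.00951341  0.036     ] [0.51867245 0.06757613 0.036     ] mov inner [0.46261237 0.00185832 0.036     ] [0.48523736 0.07513142 0.036     ]
```

```bash
python3 -m creep '[[[0.45,0.7,0],0.96],[[0.45,0.7,0],0.96],[[0.45,0.7,0],0.96],[[0.45,0.7,0],0.96],[[0.45,0.7,0],0.96],[[0.45,0.7,0],0.96],[[0.45,0.7,0],0.96],[[0.45,0.7,0],0.96],[[0.45,0.7,0],0.96],[[0.45,0.7,0],0.96],[[0.45,0.7,0],0.96],[[0.45,0.7,0],0.96],[[0.45,0.7,0],0.96],[[0.45,0.7,0],0.96],[[0,0,0],0],[[0,0,0],0]]' 1 40
python3 - <<'E'
from workcell import telemetry, imaging
import cv2,numpy as np
o=telemetry.get_obs();print(np.round(o["ee_pos"],4),o["orientation"],o["t"])
f=imaging.grab_frame("wrist");cv2.imwrite("pics/w1.png",f["img"]);np.savez("pics/w1.npz",**f);print(f["fx"],f["fy"],f["cx"],f["cy"],np.round(f["cam_to_world"],3))
E
```

```text
t: 1.7
ee_pos: [0.528, -0.0966, 0.2309]
orientation: [-0.0, 0.724, 0.69, -0.0]
force: [-0.6, -1.5, 0.4]
opening: 0.0853
grasp_force: 0.0
[ 0.528  -0.0966  0.2309] [-4.16862883e-04  7.23921265e-01  6.89882445e-01 -2.00380907e-04] 1.7
309.70691628693146 309.70691628693146 316.21637952471247 197.6699467515001 [[ 0.999  0.047  0.015  0.532]
 [-0.05   0.951  0.307 -0.018]
 [-0.    -0.307  0.952  0.374]
 [ 0.     0.     0.     1.   ]]
```

View pics/w1.png

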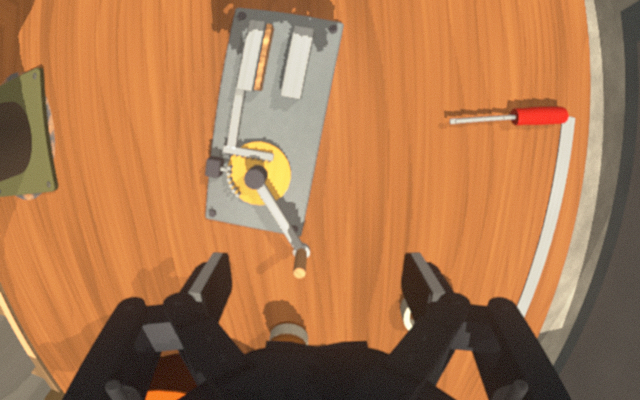

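Wrist view: plate corners at (237,9), (342,22), (299,236), (207,218). The brass disc is at (260,173), handle top (299,272) and base (303,248). The jaw gap lies between the cork (262,58) and the fixed jaw (297,65).

```bash
python3 - <<'E'
from h import *
f=load("w1");a=f["img"];W=lambda u,v,z:onz(f,(u,v),z,True)[:2]
P=np.array([W(237,9,.012),W(342,22,.012),W(301,236,.012),W(207,218,.012)]);print(P.round(4).tolist(),P.mean(0))
for i in range(4): d=P[(i+1)%4]-P[i];print(np.linalg.norm(d).round(3),np.degrees(np.arctan2(d[1],d[0])).round(1))
h=cv2.cvtColor(a,cv2.COLOR_BGR2HSV)
def rect(m,z):
    c=max(cv2.findContours(m.astype(np.uint8),0,1)[0],key=cv2.contourArea)[:,0]
    w=np.array([W(*q,z) for q in c],np.float32);return cv2.minAreaRect(w),c.min(0),c.max(0)
R=np.zeros(a.shape[:2],bool);R[135:212,220:300]=1
m=(h[...,0]>18)&(h[...,0]<30)&(h[...,1]>120)&R;print("disc",rect(m,.03),)
R[:]=0;R[24:105,278:316]=1;print("fixed top",rect((a.min(2)>165)&R,.036), )
R[:]=0;R[24:98,252:275]=1;print("cork",rect((h[...,1]>90)&(h[...,2]>90)&R,.033))
R[:]=0;R[252:280,288:312]=1
print("handle top",W(299,270,.09),"base",W(302,249,.04),"hub",W(256,178,.06))
cv2.imwrite("pics/w1c.png",np.hstack([cv2.resize(a[15:110,225:325],None,fx=4.5,fy=4.5,interpolation=2),cv2.resize(a[200:295,250:325],None,fx=4.5,fy=4.5,interpolation=2)]))
E
```

```text
[[0.4443, 0.1028], [0.5657, 0.0757], [0.5035, -0.1851], [0.381, -0.1552]] [ 0.47364059 -0.04047205]
0.124 -12.6
0.268 -103.4
0.126 166.3
0.266 76.2
disc (((0.47761985659599304, -0.08748108893632889), (0.03615725412964821, 0.07356173545122147), 26.425840377807617), array([243, 142], dtype=int32), array([290, 197], dtype=int32))
fixed top (((0.5121491551399231, 0.02281499095261097), (0.07144640386104584, 0.021846359595656395), 75.75942993164062), array([281,  33], dtype=int32), array([311,  98], dtype=int32))
cork (((0.47668543457984924, 0.036358438432216644), (0.07543646544218063, 0.009234212338924408), 76.14781951904297), array([254,  24], dtype=int32), array([272,  89], dtype=int32))
handle top [ 0.50459797 -0.18909852] base [ 0.50569133 -0.18963965] hub [ 0.46383504 -0.09382298]
```

View pics/w1c.png

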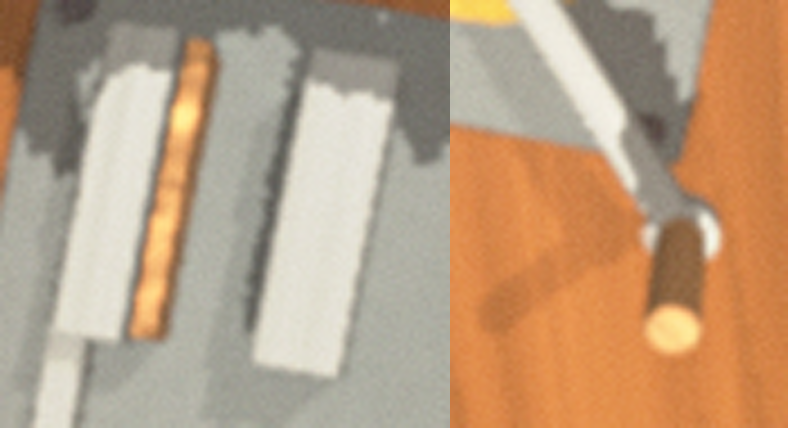

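The crop shows the fixed jaw's inner edge running (312,50)–(255,362), the cork's face (215,42)–(163,338), and the handle's top disc centred at (672,330).

```bash
python3 - <<'E'
from h import *
f=load("w1");W=lambda u,v,z:onz(f,(u,v),z,True)[:2]
a=[W(294.2,26,.036),W(281.5,95.3,.036)];b=[W(272.7,24.2,.033),W(261.1,90,.033)]
for e in(a,b):
    d=e[0]-e[1];print(np.round(e,4).tolist(),np.mean(e,0).round(4),np.linalg.norm(d).round(4),np.degrees(np.arctan2(d[1],d[0])).round(1))
v=np.array([.972,-.233])
print("gap",np.mean(a,0)-.012*v,np.mean(b,0)+.012*v,"sep",(np.mean(a,0)-np.mean(b,0))@v)
h=W(299.3,273.3,.09);t=np.radians(-63.6);print("handle",h,"pivot",h-.105*np.array([np.cos(t),np.sin(t)]))
E
```

```text
[[0.5121, 0.0673], [0.4945, -0.0091]] [0.5033 0.0291] 0.0784 77.0
[[0.4887, 0.0723], [0.4721, -0.0013]] [0.4804 0.0355] 0.0754 77.3
gap [0.49162076 0.03191729] [0.49202707 0.03270815] sep 0.023767085960287496
handle [ 0.50460785 -0.19327711] pivot [ 0.45792115 -0.09922738]
```

```bash
python3 -m creep '[[[-0.03,0.77,-0.167],0],[[-0.03,0.77,-0.167],0],[[-0.03,0.77,-0.167],0],[[-0.03,0.77,-0.167],0],[[-0.03,0.77,-0.167],0],[[-0.03,0.77,-0.167],0],[[-0.03,0.77,-0.167],0],[[-0.03,0.77,-0.167],0],[[-0.03,0.77,-0.167],0],[[-0.03,0.77,-0.167],0],[[-0.03,0.77,-0.167],0],[[-0.03,0.77,-0.167],0],[[0,0,0],0],[[0,0,0],0]]'
python3 - <<'E'
from workcell import telemetry, imaging
from h import *
o=telemetry.get_obs();print(np.round(o["ee_pos"],4),o["t"])
f=imaging.grab_frame("wrist");cv2.imwrite("pics/w2.png",f["img"]);np.savez("pics/w2.npz",**f)
s=load("scene0");print("glue cap",onz(s,(438,233),.125),"glue base",onz(s,(430,264),0))
E
```

```text
t: 3.15
ee_pos: [0.5101, 0.3633, 0.1305]
orientation: [0.0, 0.725, 0.689, -0.001]
force: [0.7, -0.6, 0.4]
opening: 0.0852
grasp_force: 0.0
[0.5101 0.3633 0.1305] 3.15
glue cap [0.74763403 0.29533563 0.125     ] glue base [0.76459509 0.29922327 0.        ]
```

View pics/w2.png

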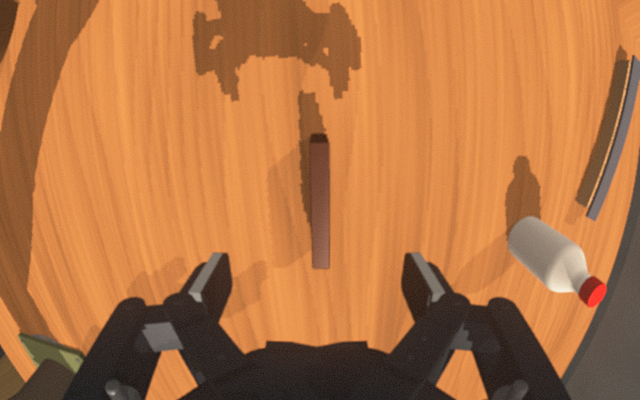

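The wrist view shows the blank's top face from (319,142) to (321,268), centred between the open fingers. Glue is well away at the right.

```bash
python3 - <<'E'
from h import *
f=load("w2");W=lambda u,v,z:onz(f,(u,v),z,True)[:2].round(4)
a=f["img"];m=((a[...,1]<75)&(a[...,2]<115)).astype(np.uint8);m[:,:309]=0;m[:,331:]=0;m[:143]=0;m[272:]=0
for v in range(145,272,15):
    x=np.where(m[v])[0]; print(v,x.min() if len(x) else None,x.max() if len(x) else None)
    if len(x): print((W(x.min()-.5,v,.06)+W(x.max()+.5,v,.06))/2)
y=np.where(m[:,320])[0];print(y.max())
print("ends",W(319.5,142.5,.06),W(321,268.5,.06))
E
```

```text
145 309 325
[0.5127 0.4116]
160 309 314
[0.5083 0.4011]
175 309 310
[0.5063  0.39035]
190 310 311
[0.5064  0.37925]
205 309 311
[0.50535 0.36785]
220 309 311
[0.50465 0.35605]
235 None None
250 None None
265 None None
183
ends [0.5145 0.4132] [0.5109 0.3136]
```

```bash
python3 -m creep '[[[0.04,0,-0.38],0.1],[[0,0,-0.38],0],[[0,0,-0.38],0],[[0,0,-0.38],0],[[0,0,-0.38],0],[[0,0,0],0],[[0,0,0],0]]'
python3 -m creep '[[[0,0,0],0],[[0,0,0],0],[[0,0,0],0],[[0,0,0],0],[[0,0,0],0],[[0,0,0],0],[[0,0,0],0],[[0,0,0],0],[[0,0,0],0],[[0,0,0],0]]' -1 40
```

```text
t: 3.9
ee_pos: [0.513, 0.3624, 0.0365]
orientation: [0.001, 0.722, 0.691, -0.0]
force: [-1.4, -0.4, -0.2]
opening: 0.0854
grasp_force: 0.0
t: 4.9
ee_pos: [0.5122, 0.3645, 0.0364]
orientation: [0.0, 0.722, 0.692, 0.0]
force: [-1.4, -0.4, 4.7]
opening: 0.0132
grasp_force: 42.9
```

```bash
python3 -m creep '[[[0,0,0.3],0],[[0,0,0.6],0],[[0,0,0.6],0],[[0,0,0.5],0],[[-0.04,-0.66,0],-0.22],[[-0.04,-0.66,0],-0.22],[[-0.04,-0.66,0],-0.22],[[-0.04,-0.66,0],-0.22],[[-0.04,-0.66,0],-0.22],[[-0.04,-0.66,0],-0.22],[[-0.04,-0.66,0],-0.22],[[-0.04,-0.66,0],-0.22],[[-0.04,-0.66,0],-0.22],[[-0.04,-0.66,0],-0.24],[[0,0,-0.2],0],[[0,0,-0.2],0],[[0,0,0],0],[[0,0,0],0],[[0,0,0],0]]'
python3 - <<'E'
from workcell import telemetry, imaging
from h import *
o=telemetry.get_obs();q=o["orientation"];print(np.round(o["ee_pos"],4),np.degrees(np.arctan2(2*q[2]**2-1,2*q[1]*q[2])))
f=imaging.grab_frame("wrist");np.savez("pics/w3.npz",**f)
cv2.imwrite("pics/w3.png",f["img"])
cv2.imwrite("pics/w3c.png",cv2.resize(f["img"][70:300,220:420],None,fx=2.6,fy=2.6,interpolation=2))
E
```

```text
t: 6.8
ee_pos: [0.4923, 0.0357, 0.1163]
orientation: [-0.0, 0.785, 0.62, 0.0]
force: [-0.6, 0.5, -1.1]
opening: 0.0132
grasp_force: 42.0
[0.4923 0.0357 0.1163] -13.352005653058582
```

View pics/w3c.png

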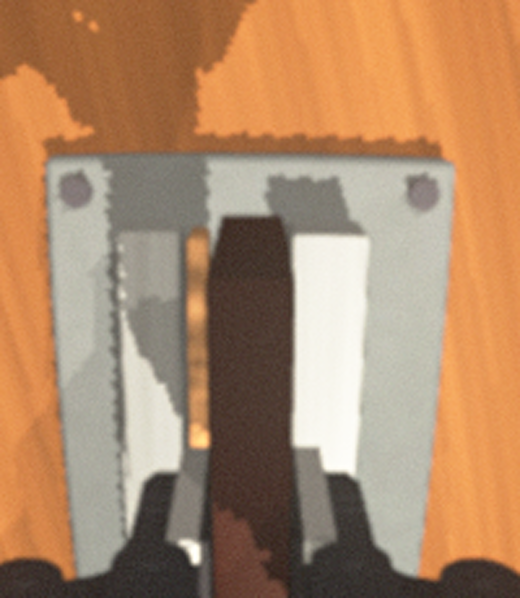

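The crop shows the blank held upright over the gap. Its far bottom edge is at (222–285, 217), the cork's far end at (209,230), and the fixed jaw's far inner corner at (293,235).

```bash
python3 - <<'E'
from h import *
f=load("w3");W=lambda u,v,z:onz(f,(220+u/2.6,70+v/2.6),z,True)[:2]
t=np.radians(-13.3);vx=np.array([np.cos(t),np.sin(t)]);vy=np.array([-vx[1],vx[0]])
b=(W(222,217,.08)+W(285,217,.08))/2;print("blank wid",np.linalg.norm(W(222,217,.08)-W(285,217,.08)),"end top",(W(209,272,.14)+W(293,272,.14))/2)
print("blank ctr",b-.05*vy)
print("gap from jaws",W(293,235,.036)-.012*vx-.04*vy, W(209,230,.033)+.012*vx-.038*vy)
P=[W(48,157,.012),W(453,160,.012)];d=P[1]-P[0];print(np.degrees(np.arctan2(d[1],d[0])),"gap from plate",(P[0]+P[1])/2-.0597*vy)
E
```

```text
blank wid 0.014210893686833578 end top [0.50346463 0.08446466]
blank ctr [0.49224112 0.03399014]
gap from jaws [0.49100458 0.03153157] [0.49182489 0.03435839]
-13.870407655987261 gap from plate [0.4913239  0.03232435]
```

```bash
python3 -m creep '[[[-0.015,-0.03,-0.2],0],[[0,0,-0.25],0],[[0,0,-0.25],0],[[0,0,-0.25],0],[[0,0,-0.25],0],[[0,0,-0.04],0],[[0,0,-0.04],0],[[0,0,-0.03],0],[[0,0,-0.02],0],[[0,0,0],0],[[0,0,0],0],[[0,0,0],0]]'
```

```text
t: 8.05
ee_pos: [0.4915, 0.0329, 0.0498]
orientation: [0.0, 0.785, 0.619, 0.0]
force: [1.7, 0.1, 0.0]
opening: 0.0134
grasp_force: 42.0
```

```bash
python3 -m creep '[[[0,0,-0.015],0],[[0,0,-0.015],0],[[0,0,0],0],[[0,0,0],0]]'; python3 -m creep '[[[0,0,-0.015],0],[[0,0,0],0],[[0,0,0],0]]'
```

```text
t: 8.45
ee_pos: [0.4914, 0.0329, 0.0483]
orientation: [0.0, 0.785, 0.619, 0.0]
force: [-0.3, -0.4, 3.7]
opening: 0.0129
grasp_force: 42.6
t: 8.75
ee_pos: [0.4914, 0.0329, 0.0483]
orientation: [0.0, 0.785, 0.619, 0.0]
force: [-2.5, 0.0, 12.7]
opening: 0.0135
grasp_force: 43.9
```

Bed contact. I'll ease off slightly, release and lift.

```bash
python3 -m creep '[[[0,0,0.015],0],[[0,0,0],0]]'; python3 -m creep '[[[0,0,0],0],[[0,0,0],0],[[0,0,0],0],[[0,0,0],0],[[0,0,0],0],[[0,0,0],0]]' 0.2 40;  python3 -m creep '[[[0,0,0.3],0],[[0,0,0.4],0],[[0,0,0.5],0],[[0,0,0.5],0],[[0,0,0.4],0],[[0,0,0],0],[[0,0,0],0]]'
python3 - <<'E'
from workcell import telemetry, imaging
from h import *
for n in("wrist","scene"):
    f=imaging.grab_frame(n);np.savez(f"pics/{n}4.npz",**f);globals()[n]=f["img"]
o=np.hstack([cv2.resize(wrist[50:300,200:440],(480,500),interpolation=2),cv2.resize(scene[145:215,280:350],(300,300),interpolation=2)if 0 else cv2.copyMakeBorder(cv2.resize(scene[145:215,280:350],(300,300),interpolation=2),0,200,0,0,0)])
cv2.imwrite("pics/p4.png",o)
E
```

```text
t: 8.95
ee_pos: [0.4914, 0.0329, 0.0483]
orientation: [0.0, 0.785, 0.619, 0.0]
force: [-0.0, 0.0, 5.6]
opening: 0.0133
grasp_force: 43.1
t: 9.55
ee_pos: [0.4913, 0.0329, 0.0481]
orientation: [0.0, 0.785, 0.619, -0.0]
force: [0.2, 0.6, -0.3]
opening: 0.0513
grasp_force: 0.0
t: 10.25
ee_pos: [0.4913, 0.0327, 0.1532]
orientation: [0.0, 0.785, 0.619, 0.0]
force: [0.2, -0.5, -1.2]
opening: 0.0511
grasp_force: 0.0
```

View pics/p4.png

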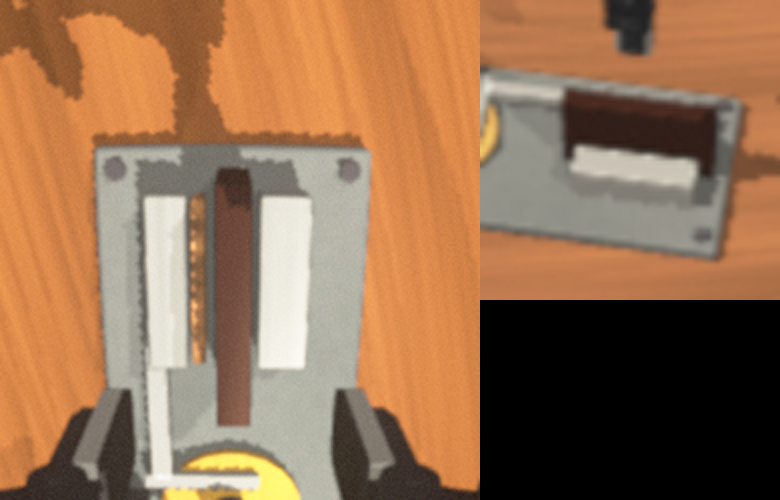

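The blank stands upright, centred between the jaws and released. Next is the lever handle.

```bash
python3 -m creep '[[[0.05,-0.75,0],0.67],[[0.05,-0.75,0],0.67],[[0.05,-0.75,0],0.67],[[0.05,-0.75,0],0.67],[[0.05,-0.75,0],0.67],[[0.05,-0.75,0],0.67],[[0,0,0],0],[[0,0,0],0]]'
python3 - <<'E'
from workcell import telemetry, imaging
from h import *
o=telemetry.get_obs();print(np.round(o["ee_pos"],4))
f=imaging.grab_frame("wrist");np.savez("pics/w5.npz",**f)
cv2.imwrite("pics/w5c.png",cv2.resize(f["img"][80:330,190:430],None,fx=2.4,fy=2.4,interpolation=2))
E
```

```text
t: 11.15
ee_pos: [0.5054, -0.1927, 0.1518]
orientation: [-0.001, 0.666, 0.746, -0.0]
force: [0.3, 1.0, 0.7]
opening: 0.0509
grasp_force: 0.0
[ 0.5054 -0.1927  0.1518]
```

View pics/w5c.png

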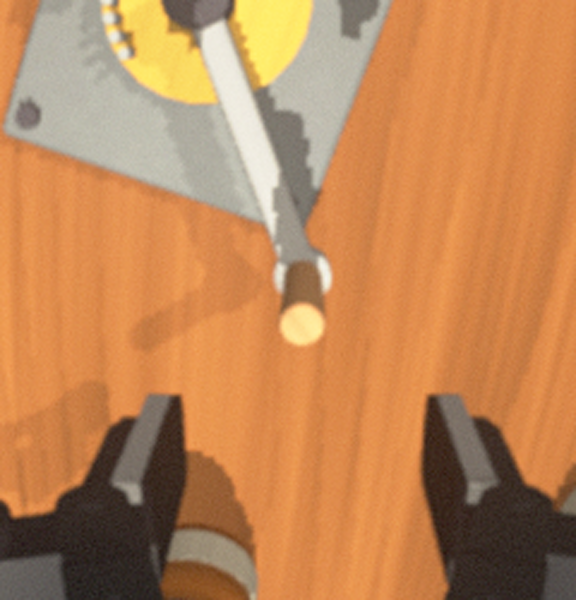

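The crop shows the handle top at (302,325) between the fingers and the boss at (303,275). The jar is visible at (210,560), so I'll check its clearance.

```bash
python3 - <<'E'
from h import *
f=load("w5");W=lambda u,v,z:onz(f,(190+u/2.4,80+v/2.4),z,True)[:2].round(4)
print("handle",W(302,325,.09),"boss",W(303,272,.04),"hub",W(200,2,.065))
s=load("scene0");print("jar lid",onz(s,(172,173),.07),"base front",onz(s,(176,194),0))
print("jar label left/right/top",W(165,560,.03),W(255,560,.03),W(200,450,.07))
print(np.degrees(-2*np.arctan2(1,1)))
E
```

```text
handle [ 0.5047 -0.193 ] boss [ 0.5048 -0.1919] hub [ 0.4632 -0.1021]
jar lid [ 0.47234865 -0.35852822  0.07      ] base front [ 0.49141006 -0.36349932  0.        ]
jar label left/right/top [ 0.4578 -0.3383] [ 0.4987 -0.3321] [ 0.4751 -0.2519]
-90.0
```

```bash
python3 -m creep '[[[0,0,-0.4],0],[[0,0,-0.4],0],[[0,0,-0.4],0],[[0,0,-0.4],0],[[0,0,-0.4],0],[[0,0,0],0],[[0,0,0],0]]'
python3 -m creep '[[[0,0,0],0],[[0,0,0],0],[[0,0,0],0],[[0,0,0],0],[[0,0,0],0],[[0,0,0],0],[[0,0,0],0],[[0,0,0],0]]' -1 60
python3 - <<'E'
from workcell import telemetry
import numpy as np
o=telemetry.get_obs();p=o["ee_pos"];P=np.array([.4582,-.0993]);d=p[:2]-P;print(np.round(p,4),np.linalg.norm(d),np.degrees(np.arctan2(d[1],d[0])))
ph=np.radians(-63.3);prev=.105*np.array([np.cos(ph),np.sin(ph)])
for a in np.arange(.07,.71,.07):
    c=.105*np.array([np.cos(ph-a),np.sin(ph-a)]);print(a.round(2),((c-prev)/.05).round(3),((c-.105*np.array([np.cos(ph),np.sin(ph)]))*1000).round(1));prev=c
E
```

```text
t: 11.9
ee_pos: [0.5064, -0.1903, 0.0532]
orientation: [-0.001, 0.664, 0.748, 0.0]
force: [0.4, 0.2, -0.6]
opening: 0.051
grasp_force: 0.0
t: 12.7
ee_pos: [0.505, -0.1924, 0.054]
orientation: [-0.0, 0.665, 0.747, -0.001]
force: [-3.2, -0.2, 6.6]
opening: 0.0127
grasp_force: 58.3
[ 0.505  -0.1924  0.054 ] 0.10422710418707014 -63.31912601643395
0.07 [-0.134 -0.061] [-6.7 -3.1]
0.14 [-0.137 -0.052] [-13.6  -5.7]
0.21 [-0.141 -0.042] [-20.6  -7.8]
0.28 [-0.143 -0.032] [-27.8  -9.4]
0.35 [-0.145 -0.022] [-35.  -10.5]
0.42 [-0.146 -0.012] [-42.3 -11.1]
0.49 [-0.147 -0.002] [-49.7 -11.2]
0.56 [-0.147  0.009] [-57.  -10.7]
0.63 [-0.146  0.019] [-64.3  -9.8]
0.7 [-0.144  0.029] [-71.5  -8.3]
```

```bash
cat > st.py <<'E'
from workcell import telemetry
import numpy as np
o=telemetry.get_obs();p=o["ee_pos"];d=p[:2]-np.array([.4582,-.0993]);a=np.arctan2(d[1],d[0])
r=np.array([np.cos(a),np.sin(a)]);t=np.array([r[1],-r[0]]);F=o["force"][:2]
print("lever~",-a-np.radians(63.3),"r",np.linalg.norm(d),"Ft",F@t,"Fr",F@r)
E
python3 -m creep '[[[-0.067,-0.03,0],0],[[-0.067,-0.03,0],0],[[-0.068,-0.026,0],0],[[-0.068,-0.026,0],0],[[-0.07,-0.021,0],0],[[-0.07,-0.021,0],0],[[0,0,0],0]]'; python3 st.py
python3 -m creep '[[[-0.072,-0.016,0],0],[[-0.072,-0.016,0],0],[[-0.072,-0.011,0],0],[[-0.072,-0.011,0],0],[[-0.073,-0.006,0],0],[[-0.073,-0.006,0],0],[[0,0,0],0]]'; python3 st.py
```

```text
t: 13.4
ee_pos: [0.4884, -0.1989, 0.0541]
orientation: [0.002, 0.665, 0.747, 0.002]
force: [2.9, 2.8, 4.0]
opening: 0.0119
grasp_force: 58.9
lever~ 0.17197643552297537 r 0.10405130239264489 Ft -3.5439934058149625 Fr -1.8251496938790246
t: 14.1
ee_pos: [0.4667, -0.2029, 0.0541]
orientation: [0.002, 0.665, 0.747, 0.002]
force: [4.2, 2.4, 5.4]
opening: 0.0124
grasp_force: 59.0
lever~ 0.383925744617863 r 0.10399796487394324 Ft -4.3563798081764995 Fr -2.080662762017587
```

```bash
python3 -m creep '[[[-0.073,-0.001,0],0],[[-0.073,-0.001,0],0],[[-0.073,0.004,0],0],[[-0.073,0.004,0],0],[[-0.073,0.01,0],0],[[-0.073,0.01,0],0],[[0,0,0],0],[[0,0,0],0]]'; python3 st.py
python3 - <<'E'
from workcell import imaging
from h import *
f=imaging.grab_frame("wrist");np.savez("pics/w6.npz",**f);g=imaging.grab_frame("scene");np.savez("pics/s6.npz",**g)
cv2.imwrite("pics/p6.png",np.hstack([cv2.resize(f["img"][0:260,200:440],(480,520),interpolation=2),cv2.copyMakeBorder(cv2.resize(g["img"][145:215,280:350],(300,300),interpolation=2),0,220,0,0,0)]))
E
```

```text
t: 14.9
ee_pos: [0.4452, -0.2024, 0.0541]
orientation: [0.003, 0.665, 0.747, 0.002]
force: [5.6, 0.5, 4.9]
opening: 0.0127
grasp_force: 59.0
lever~ 0.5919082177225206 r 0.10391623987763834 Ft -5.528508394411072 Fr -1.1719411802396904
```

View pics/p6.png

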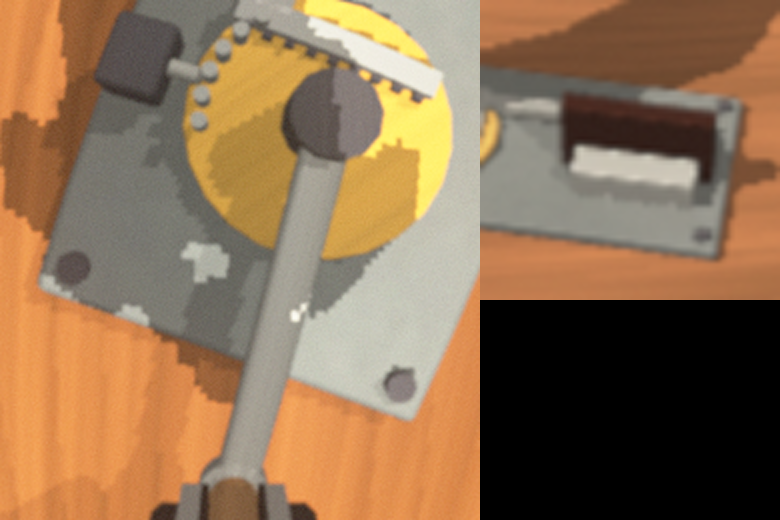

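The wrist crop shows the lever arm running from the hub (332,113) to the boss (235,480), with the handle between the fingers and the pawl near a pin. The scene crop shows the blank upright against the fixed jaw.

```bash
python3 - <<'E'
from h import *
f=load("w6");W=lambda u,v,z:onz(f,(200+u/2,v/2),z,True)[:2]
for z in(.03,.036,.042):
    d=W(242,455,z)-W(318,175,z);print(z,63.3 and -np.arctan2(d[1],d[0])-np.radians(63.3))
P=[W(40,287,.012),W(413,420,.012)];d=P[1]-P[0];print("plate ang",np.degrees(np.arctan2(d[1],d[0])))
f=load("w5");W=lambda u,v,z:onz(f,(190+u/2.4,80+v/2.4),z,True)[:2]
for z in(.03,.036,.042):
    d=W(287,235,z)-W(217,40,z);print("start",-np.arctan2(d[1],d[0])-np.radians(63.3))
P=[W(4,130,.012),W(305,222,.012)];d=P[1]-P[0];print("plate ang",np.degrees(np.arctan2(d[1],d[0])))
E
python3 st.py
```

```text
0.03 0.5961745035022215
0.036 0.5961745035022215
0.042 0.5961745035022219
plate ang -13.764732920898693
start 0.02501459641895032
start 0.02501459641895054
start 0.025014596418950097
plate ang -11.690261496444315
lever~ 0.5918067195945711 r 0.10389955847490669 Ft -4.722249986136583 Fr 0.12144590080345011
```

```bash
python3 -m creep '[[[-0.03,0.006,0],0],[[-0.03,0.006,0],0],[[-0.02,0.005,0],0],[[0,0,0],0],[[0,0,0],0],[[0,0,0],0],[[0,0,0],0]]'; python3 st.py
python3 - <<'E'
from workcell import imaging
from h import *
f=imaging.grab_frame("wrist");np.savez("pics/w7.npz",**f)
# arm direction change vs w6 is measured on the bright/grey arm edges along two rows
for n in("w6","w7"):
    g=load(n);a=cv2.GaussianBlur(g["img"],(3,3),0).astype(int);hub=onz(g,(366,56.5),.06,True)
    pts=[]
    for v in(190,200,210,220):
        s=a[v,300:370];k=np.where((s.max(1)-s.min(1)<28)&(s.max(1)>90))[0];pts.append((300+k.min(),300+k.max()) if len(k) else None)
    print(n,pts)
E
```

```text
t: 15.7
ee_pos: [0.442, -0.2019, 0.0541]
orientation: [0.003, 0.665, 0.747, 0.002]
force: [6.6, -1.1, 4.8]
opening: 0.0125
grasp_force: 59.1
lever~ 0.6226027606782918 r 0.10390297052774802 Ft -6.740367753551862 Fr 0.08960014690196785
w6 [(np.int64(321), np.int64(369)), (np.int64(318), np.int64(338)), (np.int64(316), np.int64(335)), (np.int64(314), np.int64(333))]
w7 [(np.int64(323), np.int64(369)), (np.int64(320), np.int64(340)), (np.int64(317), np.int64(337)), (np.int64(315), np.int64(334))]
```

```bash
python3 - <<'E'
from h import *
for n,a,b in(("w6",(328,200),(323.5,220)),("w7",(330,200),(324.5,220))):
    g=load(n);hub=onz(g,(366,56.5),.06,True)
    p=(onz(g,a,.036,True)+onz(g,b,.036,True))[:2]/2;d=p-np.array([.4582,-.0993]);print(n,-np.arctan2(d[1],d[0])-np.radians(63.3),np.linalg.norm(d))
E
python3 st.py
```

```text
w6 0.5903387394350672 0.08352340478314266
w7 0.6179754674764877 0.08331171448018562
lever~ 0.6225696231615372 r 0.10391377916668398 Ft -6.130701231809434 Fr -0.42209705844996004
```

```bash
python3 -c "
from workcell import ticket;print(ticket.finish_job())"
```

```text
the job is handed in; nothing more can be done
None
```

I stood the blank in the middle of the vise jaws, let go of it, and pulled the lever to about 0.62 rad (the third notch is 0.63), still holding the handle when I handed in at about 16 s; the hand-in gave no verdict, and I didn't separately check that the cork was pressing.

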